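# Turn the bench block over onto its stamping stand

## Robot

A 7-joint arm with a two-finger parallel gripper is mounted at the origin on the work surface. World frame = base frame: x ahead of the robot, y to its left, z up, the work surface at z = 0. Lengths are in m, angles in degrees, forces in N, time in s.
With the tool pointing down it reaches from about 0.35 to 0.775 m from the base axis. Payload 3.1 kg.
Tool frame: the origin (TCP) lies on the centre line of the jaws, within the pads' length; the fingertips stand 17 mm ahead of it and the grasp point (between the pads) lies 2 mm behind it (robot.tip_reach is the distance from the TCP to the fingertips, in m); z points along the fingers, y is the line along which they close (so a half turn about z gives the same grasp; the last joint's range is limited). The gripper opens to 85 mm and grips with 20 to 120 N. Pads are 22 mm wide; open, the fingers measure 114 mm over their backs; the gripper's body (76 mm by 85 mm) begins 54 mm behind the grasp point. The pads swing forward as they close: fully open they stand 13 mm farther back than shut.
Start: joints at [67.913, 17.813, 0.802, 86.603, -0.252, 75.585, -1.558], TCP at [0.185, -0.518, 0.248] pointing down, gripper open.
Joint ranges: [-154.91, 154.91], [-16.99, 109.72], [-72.82, 74.43], [7.12, 147.25], [-82.49, 262.49], [11.32, 116.49], [-174.64, 174.64]. Speed limits (degrees/s): [159.86, 159.86, 180, 180, 180, 180, 180].

## Interface

Orientations are given as [roll, pitch, yaw] about the fixed x, y, z axes, in that order (R = Rz(yaw) Ry(pitch) Rx(roll)).
In Python, from station import robot, fingers, vision, workorder, recognise gives the robot as it stands. Calls block until the motion is done:
- robot.move_to(position, orientation): joint-space move of the TCP to a pose.
- robot.line_to(position, orientation=None, velocity=0.15, f_stop=None): straight line of the TCP; orientation=None keeps the orientation; velocity is the mean speed in m/s. With f_stop (N) it stops when the force on the tool has changed by that much, and returns True; else False.
- robot.move_j(angles): joint-space move.
- fingers.gripper_to(opening, force=None): opening from 0.0 (shut) to 1.0 (fully open); force is the grip in N (None keeps the last); returns when the fingers have stopped.
- robot.pause(seconds).
- robot.inverse_kinematics(position, orientation): joint angles nearest the present ones, or None.
- vision.grab_frame(name): name is "side" or "top" or "wrist"; returns the picture (480x640x3 uint8, red, green, blue); there is no depth.
- vision.calibration(name): a dict with "mtx" (3x3 intrinsics, pixels), "extrinsics" (4x4, takes a point from world to camera coordinates); the wrist camera has in their place "T_tool_cam" (4x4, takes a point from camera to tool coordinates, whose origin is the TCP and whose axes are the flange's). Camera axes: x right, y up, looking along -z (the intrinsics and any distortion apply to the point x, -y, -z); pixel columns grow to the right and rows downward; lengths in m; the calibration is good to about 2 mm. The wrist camera is an equidistant fisheye: a pixel r from the principal point sees the ray r / f radians off the axis. A picture is of the moment at which its call begins: read the wrist's pose just before it. calibration takes no time and is no camera call.
A pose or a line that the arm cannot do raises robot.PlanningError and nothing moves.
- workorder.close_job(): hands the job in; it is judged then, once.
Trained networks look in the newest picture that a camera, given by its name, has taken for a name from the list of things; names that differ only in an ending like _2 or _b are one class to them, and where a whole thing is asked for, a point or a joint stands for the part that bears it (a point fixed in the world has none). Each returns a list of dicts, best first, with "p" (0 to 1); they miss things now and then, are a little off and sometimes report something else, mostly with a low value. They report only what shows in the picture. A call takes as long as a camera call. They do not tell look-alikes from the thing itself.
- recognise(label, camera): "rect" ([centre column, centre row, width, height] in pixels, round what is visible of it).
Readings, each from a call of its own:
- robot.current_time_s(): time.
- robot.current_joint_positions(): joint angles.
- robot.current_dq(): joint speeds.
- robot.current_joint_torque(): joint torques, N m.
- robot.current_tool_pos(): TCP position.
- robot.current_eef_rot(): TCP orientation.
- robot.current_contact_force(): force on the tool from outside, world axes, zero at the start.
- robot.current_torque(): the same for the moment, N m.
- robot.current_finger_gap(): opening from 0.0 (shut) to 1.0 (fully open).
- robot.current_gripper_force(): force on a finger pad.
Only numpy, scipy, OpenCV 4.12 (cv2) and the standard library are available. Lean on these libraries where they do the work, as an engineer would, in place of code of your own. Each camera call takes 0.05 s, during which the arm holds its last target. There are 200 camera calls.

## Task

The reversible bench block lies on the bench in front of the stamping stand with its plain steel face up. Slide it against the stand's front rail, tip it up on edge there and over onto the rubber pad so that its nylon face with the hollows is up, then slide it back until it sits square and snug against the metal strip at the rear. It is too wide to grip, so push it slowly with the fingers, never harder than 25 N, and leave the bowl, the pen and the hammer where they lie.

Things in the scene. Friction and masses are not known exactly. Their poses are not given: they have to be found in the camera images.
- block: Bench block 100 x 100 x 13 mm, 0.48 to 0.72 kg: plain steel plate 100 x 100 x 7 mm; on its other face a pale nylon plate 90 x 90 x 6 mm with nine round hollows, inset 5 mm all round. It starts nylon down, so the steel's lower edges overhang 6 mm above the bench. Origin: centre of the nylon's outer face (on the bench at first). z: from nylon to steel, up at first; x, y along the sides.
- stand: Stamping stand fixed to the bench: wooden base 116 mm deep (x), 170 mm wide (y), rubber pad on top at z = 24 mm. Origin: centre of its underside. x points level from front to rear, z up. Before the base is an upright wooden rail 14 mm thick, 179 mm wide, as high as the pad, on two straps, pulled out and locked anywhere: its front face is 74 to 116 mm before the origin. Not measured: feel for it.
- bowl: Small dark wooden bowl with a few punches in it, 116 mm across, 42 mm high; origin at the centre of its underside. To be left alone.
- pen: Marker pen 130 mm long, 15 mm thick, lying along its x axis; origin under its middle on the bench. To be left alone.
- hammer: Hammer lying along its x axis behind the stand, handle towards -x; to be left alone.
- stand_front (a point): Middle of the top edge of the base's front, where the rubber pad begins (24 mm above the bench, 58 mm before the stand's origin). The pull-out rail's front face is 16 to 58 mm before this point. At the start the block lies 3 to 81 mm before the rail, up to 20 mm off the middle and 14 degrees askew.
- stand_strip (a point): Foot of the aluminium rear strip: middle of its front face, at pad height, 104 mm behind the front edge. The strip stands 10 mm above the pad along the whole rear edge, 12 mm thick; the block sits home against it.
Things that resemble listed ones, but are neither listed nor needed, are in the scene too. There is more than one size of the block; the one meant has the size given above.

How it is judged (in metres and radians):
On the way, in this order (a step that is already met when the one before it is completed fails the run):
1. the block stands tipped up on edge against the front rail of the stand (angle between block's own z axis and vertical between 1.2 and 1.9 rad and contact force between block and stand above 0.2 N), for 0.05 s.
2. the block lies turned over on the pad, nylon face up (angle between block's own z axis and vertical above 3 rad and z of block in the frame of stand above 0.034 m), for 0.2 s.
At the end, for the whole second after the job is handed in: The block lies flat and still on the pad, nylon face with the hollows up (tilt within 0.09 rad), wholly on the stand's width (centre within 35 mm of its middle), square to the rear strip within 0.05 rad and snug against it (gap at the block's middle at most 2.5 mm) (angle between block's own z axis and vertical above 3.05 rad and z of block in the frame of stand between 0.0355 and 0.0385 m and x of block in the frame of stand between -0.0065 and 0.002 m and y of block in the frame of stand between -0.035 and 0.035 m and (angle between the x axis of block and the x axis of stand, either way round below 0.05 rad or angle between the y axis of block and the x axis of stand, either way round below 0.05 rad) and linear speed of block below 0.01 m/s); the robot touches nothing.
It fails at once if the fingers or arm press on the block with more than 25 N (contact force between any of the fingers, the arm and block above 25 N).
It fails at once if a bystander is disturbed (distance of any of bowl, pen, hammer from where it was at the start of the episode above 0.015 m).
It also fails if it takes over 70 s, if anything falls off the work surface, if the arm or the gripper's body presses on something with over 40 N, if the wrist force passes 120 N, or if a joint passes its speed limit or range.

## Working session

There is one attempt and no reset: what is moved stays moved. The work goes in short steps, each a Python script; the robot and the scene stay as the last script left them, time stands still between calls to the robot, and variables do not carry over. Pictures are saved under pics/ and viewed, at most 10 in all, crops included, and the job is handed in when it is done.

```bash
mkdir -p pics; ls; python3 - <<'E'
from station import robot, fingers, vision, workorder, recognise
import cv2,numpy as np
for n in("top","side"):
    f=vision.grab_frame(n); cv2.imwrite(f"pics/{n}0.png",f[:,:,::-1]); c=vision.calibration(n)
    print(n,{k:np.round(v,4).tolist() for k,v in c.items()})
    for l in("block","stand","bowl","pen","hammer"):
        print(l,[(np.round(d["rect"],0).tolist(),round(d["p"],2)) for d in recognise(l,n)][:4])
print({k:np.round(v,4).tolist() for k,v in vision.calibration("wrist").items()})
print(robot.current_time_s(),robot.current_eef_rot(),robot.current_contact_force())
E
```

```text
pics
top {'mtx': [[434.314, 0.0, 326.8724], [0.0, 434.314, 233.0829], [0.0, 0.0, 1.0]], 'extrinsics': [[0.1158, -0.9933, -0.005, 0.0136], [0.9728, 0.1124, 0.2028, -0.5202], [-0.2008, -0.0283, 0.9792, -0.9531], [0.0, 0.0, 0.0, 1.0]]}
block [([358.0, 157.0, 54.0, 58.0], 0.95), ([353.0, 245.0, 50.0, 50.0], 0.82), ([407.0, 325.0, 65.0, 66.0], 0.58)]
stand [([280.0, 232.0, 84.0, 88.0], 0.92)]
bowl []
pen [([480.0, 280.0, 36.0, 52.0], 0.77)]
hammer [([202.0, 188.0, 40.0, 105.0], 0.8)]
side {'mtx': [[448.138, 0.0, 322.5941], [0.0, 448.138, 244.8107], [0.0, 0.0, 1.0]], 'extrinsics': [[-0.8536, -0.5208, -0.015, 0.492], [0.3896, -0.6572, 0.6452, -0.223], [-0.3459, 0.5449, 0.7639, -0.7251], [0.0, 0.0, 0.0, 1.0]]}
block [([461.0, 248.0, 87.0, 75.0], 0.92), ([352.0, 259.0, 66.0, 57.0], 0.86), ([255.0, 219.0, 91.0, 61.0], 0.57)]
stand []
bowl [([370.0, 145.0, 43.0, 35.0], 0.7)]
pen [([435.0, 179.0, 60.0, 13.0], 0.78)]
hammer [([168.0, 402.0, 158.0, 107.0], 0.62)]
{'mtx': [[371.6483, 0.0, 307.986], [0.0, 371.6483, 244.391], [0.0, 0.0, 1.0]], 'T_tool_cam': [[0.0011, 0.9609, 0.2767, 0.0705], [1.0, -0.0014, 0.0007, 0.0], [0.001, 0.2767, -0.9609, -0.1261], [0.0, 0.0, 0.0, 1.0]]}
0.6 [1.79997853e+02 7.93596702e-04 1.97018974e+01] [ 0.05641414 -0.76594546  0.02670164]
```

View pics/top0.png

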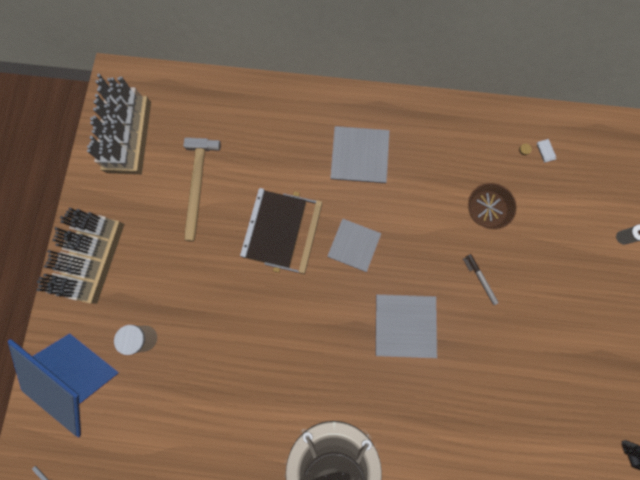

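View pics/side0.png

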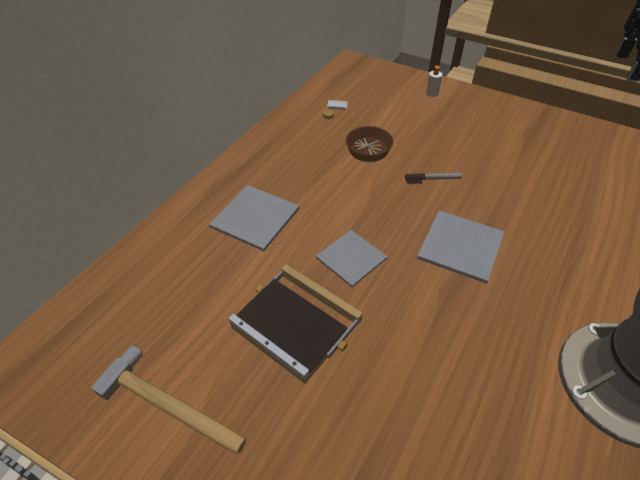

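Top view: the stand's pad is at about (277,230), with the strip on its left and the pulled-out rail at (312,237). There are three block candidates: (354,245), (361,155) and (407,326). The small one lies in front of the rail and looks about 100 mm wide. I'll measure all three by triangulation and check on one enlarged crop.

```bash
cat > h.py <<'E'
from station import robot, fingers, vision, workorder, recognise
import cv2,numpy as np
def P(n):
    c=vision.calibration(n); E=np.diag([1,-1,-1])@np.array(c["extrinsics"])[:3]; return np.array(c["mtx"])@E
def toplane(n,uv,z):
    M=P(n); H=M[:,[0,1,3]].copy(); H[:,2]+=M[:,2]*z
    q=np.linalg.inv(H)@np.vstack([np.array(uv,float).reshape(-1,2).T,np.ones(np.size(uv)//2)]); return (q[:2]/q[2]).T
def topix(n,X):
    q=P(n)@np.append(np.array(X,float),1); return q[:2]/q[2]
E
cat > m.py <<'E'
from h import *
im={n:cv2.imread(f"pics/{n}0.png") for n in("top","side")}
quads={}
for n in im:
    hsv=cv2.cvtColor(im[n],cv2.COLOR_BGR2HSV); m=((hsv[...,1]<75)&(hsv[...,2]>90)).astype(np.uint8)*255
    m=cv2.morphologyEx(m,cv2.MORPH_OPEN,np.ones((3,3)))
    cs,_=cv2.findContours(m,0,1)
    for c in cs:
        if 800<cv2.contourArea(c)<8000:
            a=cv2.approxPolyDP(cv2.convexHull(c),6,True)[:,0]
            w=toplane(n,a,0.013)
            print(n,a.tolist(),"centre",w.mean(0).round(3),"sides",np.linalg.norm(w-np.roll(w,1,0),axis=1).round(3))
# orthophotos at z=.024, world region, 2px/mm
S=1900
c=toplane("top",[[310,237]],.024)[0]; print("c",c)
out=[]
for n in im:
    x1,y1=c[0]+.13,c[1]+.15
    # out col u: y=y1-u/S ; row v: x=x1-v/S
    M=P(n);H=M[:,[0,1,3]].copy();H[:,2]+=M[:,2]*.024
    A=np.array([[0,-1/S,x1],[-1/S,0,y1],[0,0,1]])
    out.append(cv2.warpPerspective(im[n],H@A,(570,400),flags=cv2.INTER_CUBIC|cv2.WARP_INVERSE_MAP))
for i,o in enumerate(out): print("x1,y1",x1,y1)
cv2.imwrite("pics/ortho.png",np.vstack([cv2.resize(o,(570,400))[50:350] for o in out]))
E
python3 m.py
```

```text
top [[381, 479], [285, 476], [302, 430], [327, 421], [368, 434]] centre [0.048 0.007] sides [0.094 0.207 0.1   0.058 0.094]
top [[13, 351], [71, 397], [74, 433], [21, 390]] centre [0.087 0.663] sides [0.09  0.176 0.077 0.158]
top [[154, 331], [146, 350], [125, 355], [114, 346], [124, 325]] centre [0.22  0.489] sides [0.072 0.045 0.048 0.034 0.051]
top [[376, 294], [436, 297], [436, 358], [375, 354]] centre [ 0.328 -0.131] sides [0.136 0.14  0.138 0.139]
top [[342, 219], [380, 233], [367, 271], [328, 257]] centre [0.502 0.006] sides [0.099 0.098 0.098 0.098]
top [[335, 126], [389, 130], [386, 182], [330, 177]] centre [0.736 0.016] sides [0.137 0.137 0.138 0.139]
top [[134, 87], [141, 106], [133, 165], [108, 167], [94, 159]] centre [0.713 0.619] sides [0.214 0.058 0.16  0.062 0.043]
side [[0, 439], [57, 479], [0, 479]] centre [0.73 0.59] sides [0.06  0.12  0.081]
side [[579, 328], [616, 324], [639, 443], [603, 427], [567, 386], [562, 351]] centre [0.052 0.02 ] sides [0.062 0.067 0.203 0.049 0.071 0.062]
side [[352, 230], [385, 257], [350, 284], [317, 254]] centre [0.507 0.006] sides [0.096 0.095 0.096 0.096]
side [[438, 211], [503, 231], [488, 279], [418, 255]] centre [ 0.331 -0.136] sides [0.134 0.137 0.135 0.137]
side [[246, 186], [297, 205], [264, 247], [211, 225]] centre [0.739 0.013] sides [0.135 0.135 0.134 0.133]
c [0.50711792 0.11315174]
x1,y1 0.6371179156915066 0.26315173566888606
x1,y1 0.6371179156915066 0.26315173566888606
```

View pics/ortho.png

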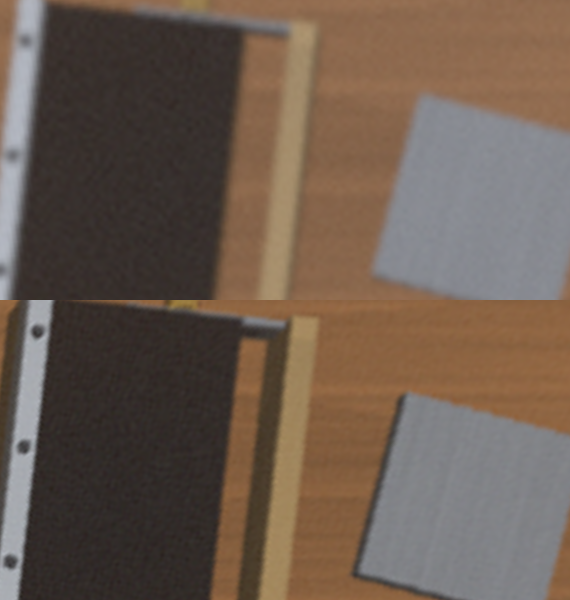

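The 98 mm block at top (354,245), side (350,257) is the one meant. The others, at (361,155) and (407,326), measure about 137 mm. The ortho crop confirms it: it lies in front of the rail, whose front face is about 39 mm before the pad. Next I'll set up behind it and feel for the bench.

```bash
cat >> h.py <<'E'
from scipy.spatial.transform import Rotation as Rot
import json,os
a=np.radians(84.2); n=np.array([np.cos(a),np.sin(a),0]); r=np.array([n[1],-n[0],0]); Z=np.array([0,0,1.])
O=np.array([.5085,.1049,0])   # middle of rail front face (camera), lateral 0
LAT=0.0056
L=json.load(open("L.json")) if os.path.exists("L.json") else robot.tip_reach
def pose(s,h,th=0.,lat=LAT,flip=-1):
    """front tip corner at s along n from rail, height h, tilt th deg"""
    t=np.radians(th); d=np.sin(t)*n-np.cos(t)*Z; f=np.cos(t)*n+np.sin(t)*Z
    y=flip*r; R=np.column_stack([np.cross(y,d),y,d])
    return O+s*n+lat*r+h*Z-.011*f-L*d, Rot.from_matrix(R).as_euler('xyz',degrees=True)
def front(th):
    t=np.radians(th); d=np.sin(t)*n-np.cos(t)*Z; f=np.cos(t)*n+np.sin(t)*Z
    p=np.array(robot.current_tool_pos())+.011*f+L*d-O; return p@n,p@Z
def force():
    F=np.array(robot.current_contact_force()); return F@n,F@r,F@Z
E
python3 - <<'E'
from h import *
print("tip",robot.tip_reach, topix("top",O+[0,0,.024]))
for fl in(-1,1):
  for s,h,th in((-.2,.05,8),(-.2,.002,8),(-.11,.003,8),(-.09,.07,8),(0,.1,0),(.05,.026,0)):
    p,o=pose(s,h,th,flip=fl); q=robot.inverse_kinematics(p,o); print(fl,s,h,None if q is None else np.round(q,0).tolist())
E
```

```text
tip 0.017 [313.50827189 236.82490235]
-1 -0.2 0.05 [18.0, 24.0, -2.0, 106.0, -9.0, 51.0, -165.0]
-1 -0.2 0.002 [17.0, 28.0, -1.0, 108.0, -10.0, 45.0, -163.0]
-1 -0.11 0.003 [-39.0, 44.0, 64.0, 112.0, -55.0, 63.0, -134.0]
-1 -0.09 0.07 [-43.0, 35.0, 65.0, 109.0, -44.0, 65.0, -145.0]
-1 0 0.1 [31.0, 35.0, -62.0, 100.0, 33.0, 66.0, 134.0]
-1 0.05 0.026 [24.0, 44.0, -62.0, 102.0, 44.0, 62.0, 121.0]
1 -0.2 0.05 [39.0, 27.0, -30.0, 105.0, 7.0, 51.0, 2.0]
1 -0.2 0.002 [37.0, 32.0, -28.0, 107.0, 9.0, 45.0, 0.0]
1 -0.11 0.003 [29.0, 31.0, -31.0, 109.0, 10.0, 44.0, -11.0]
1 -0.09 0.07 [30.0, 25.0, -34.0, 106.0, 8.0, 52.0, -12.0]
1 0 0.1 [23.0, 28.0, -47.0, 100.0, 23.0, 61.0, -38.0]
1 0.05 0.026 [19.0, 39.0, -51.0, 102.0, 35.0, 57.0, -52.0]
```

```bash
sed -i 's/flip=-1/flip=1/' h.py; python3 - <<'E'
from h import *
import json
fingers.gripper_to(0.6,20)
robot.move_to(*pose(-.185,.18,8)); robot.line_to(*pose(-.185,.04,8),velocity=.12)
print(robot.current_time_s(),force())
st=robot.line_to(*pose(-.185,-.03,8),velocity=.02,f_stop=3)
tip=np.array(robot.current_tool_pos()); t=np.radians(8)
# lowest (rear) corner on bench: z_tcp = L cos t + .011 sin t
L0=(tip[2]-.011*np.sin(t))/np.cos(t)
print(st,tip,force(),"L",L0,robot.current_finger_gap(),robot.current_time_s())
json.dump(L0,open("L.json","w"))
E
```

```text
4.2583 (np.float64(-0.16045173321266828), np.float64(-0.31620381857462604), np.float64(0.4324193488026057))
True [ 0.49406194 -0.09290517  0.0146425 ] (np.float64(0.1594455884208553), np.float64(0.5495327351126544), np.float64(4.974767221106954)) L 0.01324045168190929 0.5979639272697606 6.2583
```

```bash
python3 - <<'E'
from h import *
robot.line_to(*pose(-.185,.0040,8),velocity=.05)
b=np.array(force())
st=robot.line_to(*pose(-.065,.0040,8),velocity=.03,f_stop=8)
print(st,b,front(8),np.array(force())-b,robot.current_time_s())
f=vision.grab_frame("side"); cv2.imwrite("pics/s1.png",cv2.resize(f[190:390,200:500,::-1],None,fx=2.5,fy=2.5,interpolation=cv2.INTER_CUBIC))
E
```

```text
True [-0.96269802 -0.19383321 -0.26154382] (np.float64(-0.09795748691159754), np.float64(0.0036256187941729155)) [0.34718039 0.81722236 0.17823018] 9.1417
```

View pics/s1.png

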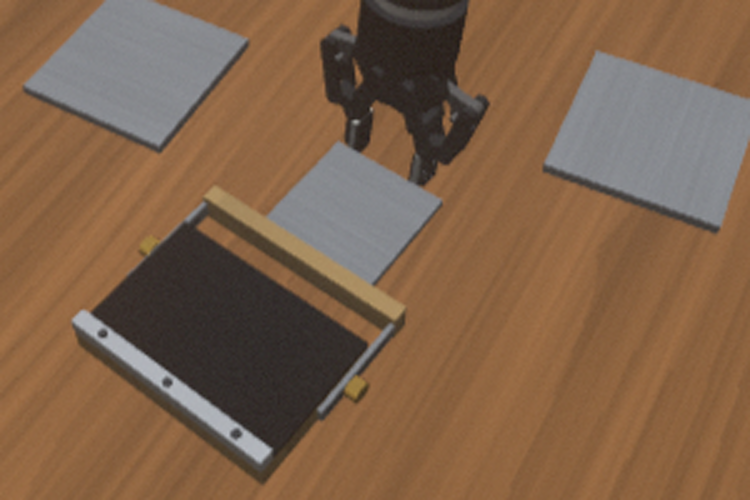

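The picture shows the block square against the rail with both fingers behind it. Now I'll press in small steps to find the contact stiffness.

```bash
python3 - <<'E'
from h import *
s=front(8)[0]
for i in range(12):
    s+=.0005; robot.line_to(*pose(s,.0040,8),velocity=.02)
    F=np.array(force()); print(round(s*1e3,2),np.round(np.array(front(8))*1e3,2),F.round(2),round(robot.current_time_s(),3))
    if F[0]<-10: break
E
```

```text
-97.53 [-97.77   3.41] [-1.68 -0.94 -2.15] 9.483
-97.03 [-97.7    3.46] [-4.56 -2.32 -1.73] 9.733
-96.53 [-97.6    3.44] [-4.05 -1.82 -2.15] 9.983
-96.03 [-97.63   3.45] [-5.59 -2.61 -1.79] 10.233
-95.53 [-97.55   3.43] [-5.31 -2.57 -1.67] 10.483
-95.03 [-97.55   3.41] [-6.37 -3.05  0.76] 10.733
-94.53 [-97.54   3.4 ] [-7.52 -2.46  0.41] 10.983
-94.03 [-97.46   3.39] [-8.43 -3.11  0.54] 11.233
-93.53 [-97.45   3.41] [-8.72 -3.31  0.64] 11.483
-93.03 [-97.42   3.39] [-9.63 -3.69  1.26] 11.733
-92.53 [-97.37   3.39] [-9.83 -3.03  1.41] 11.983
-92.03 [-97.38   3.39] [-11.17  -4.07   2.1 ] 12.233
```

```bash
cat >> h.py <<'E'
RAIL=.0026
def arc(phi,df,dh,th,c=.0025):
    p=np.radians(phi); t=np.radians(th)
    S=np.array([RAIL-.007*np.sin(p), max(0,.006*np.cos(p)-.005*np.sin(p))])
    E=S+.1*np.array([-np.cos(p),np.sin(p)])
    return E+c*np.array([np.sin(t),-np.cos(t)])+[df,dh],E
def go(phis,df,dh,th,vel=.04,lim=19):
    """df,dh,th: interpolation tables over phi"""
    K=[0,10,30,45,60,75,90,110]
    for ph in phis:
        g=lambda T:np.interp(ph,K,T)
        q,E=arc(ph,g(df)*1e-3,g(dh)*1e-3,g(th))
        robot.line_to(*pose(*q,g(th)),velocity=vel)
        F=np.array(force()); print(ph,"E",(E*1e3).round(1),"fr",(np.array(front(g(th)))*1e3).round(1),"F",F.round(1),round(robot.current_time_s(),2))
        if np.linalg.norm(F)>lim: print("LIMIT"); return False
    return True
DF=[6.5,7,6,5,4,3,2,2]; DH=[0.5,1,1,.5,0,0,0,0]; TH=[8,10,16,16,12,6,0,0]
E
python3 - <<'E'
from h import *
go([1,3,5,7,9],DF,DH,TH)
f=vision.grab_frame("side"); cv2.imwrite("pics/s2.png",cv2.resize(f[190:390,200:500,::-1],None,fx=2.5,fy=2.5,interpolation=cv2.INTER_CUBIC))
E
```

```text
1 E [-97.5   7.7] fr [-97.    4.2] F [-12.5  -3.3  -2.7] 12.48
3 E [-97.6  11. ] fr [-97.1   7.6] F [-13.   -2.7  -3.7] 12.73
5 E [-97.6  14.3] fr [-97.  11.] F [-12.5  -3.5  -4. ] 12.98
7 E [-97.5  17.5] fr [-96.8  14.4] F [-12.4  -3.7  -3.2] 13.23
9 E [-97.3  20.8] fr [-96.6  17.9] F [-13.   -3.4  -3.1] 13.48
```

View pics/s2.png

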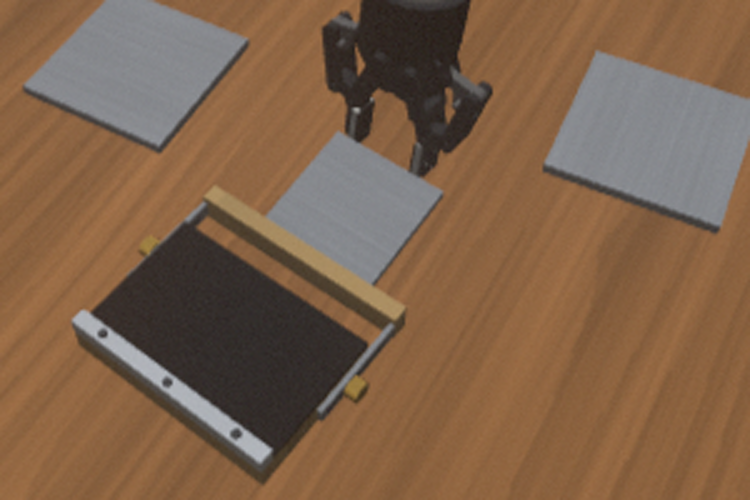

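The rear edge has risen: the rear corners moved from about (340,143) and (440,205) to (340,133) and (440,193). I'll carry on along the arc.

```bash
python3 - <<'E'
from h import *
go([12,16,20,24,28,32,36,40,44,48,52,56,60,64],DF,DH,TH)
f=vision.grab_frame("side"); cv2.imwrite("pics/s3.png",cv2.resize(f[150:390,200:500,::-1],None,fx=2.5,fy=2.5,interpolation=cv2.INTER_CUBIC))
E
```

```text
12 E [-96.7  25.6] fr [-95.9  22.9] F [-13.4  -3.4  -2.3] 13.8
16 E [-95.5  32. ] fr [-94.6  29.4] F [-12.6  -3.4  -1.2] 14.1
20 E [-93.8  38.1] fr [-92.7  35.8] F [-11.9  -2.8   1.1] 14.4
24 E [-91.6  44.1] fr [-90.4  41.9] F [-12.   -2.8   0.4] 14.7
28 E [-89.   49.9] fr [-87.3  47.9] F [-11.   -3.9   2.3] 15.0
32 E [-85.9  55.4] fr [-83.6  53.9] F [-10.6  -3.1   3.4] 15.3
36 E [-82.4  60.7] fr [-79.   59.6] F [-8.7 -2.4  2.8] 15.6
40 E [-78.5  65.7] fr [-73.9  64.8] F [-4.8 -1.5  1.6] 15.9
44 E [-74.2  70.3] fr [-68.8  69.3] F [-5.7  0.   1.5] 16.2
48 E [-69.5  74.6] fr [-63.8  73.1] F [-3.9  2.   1.5] 16.51
52 E [-64.5  78.8] fr [-58.8  76.9] F [-3.1  2.2  0.1] 16.82
56 E [-59.1  82.9] fr [-53.7  80.6] F [-2.7  1.8  1.2] 17.14
60 E [-53.5  86.6] fr [-48.2  84.1] F [-1.2  0.4 -0.7] 17.46
64 E [-47.5  89.9] fr [-42.7  87.2] F [-1.2 -0.4 -1.2] 17.78
```

View pics/s3.png

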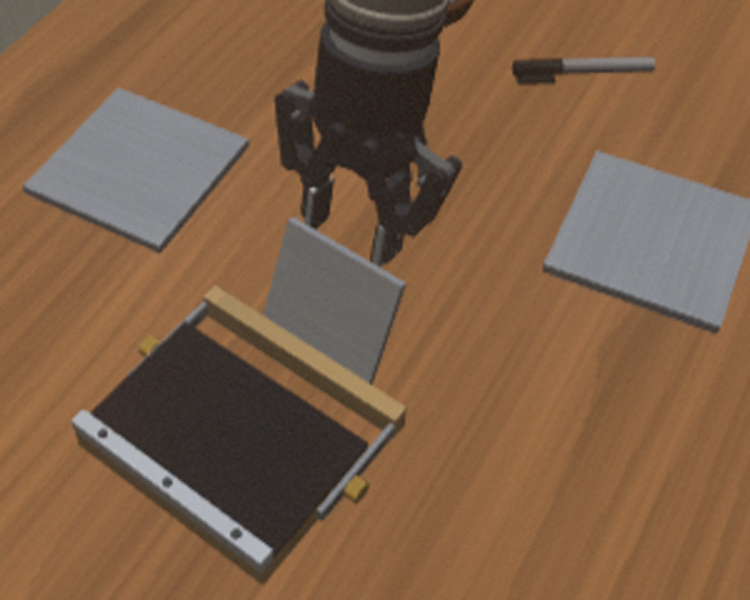

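The block stands at about 60° against the rail, with both fingers evenly behind its upper edge. I'll finish tipping it up and push it over slowly.

```bash
python3 - <<'E'
from h import *
go([68,72,76,80,84,88],DF,DH,TH,lim=15)
robot.pause(.3)
s,h=front(0); print(s,h)
for k in range(16):
    s+=.004; h-=.0006
    robot.line_to(*pose(s,h,0),velocity=.03)
    F=np.array(force()); print(k,(np.array(front(0))*1e3).round(1),F.round(1),round(robot.current_time_s(),2))
    if np.linalg.norm(F)>14 : break
f=vision.grab_frame("side"); cv2.imwrite("pics/s4.png",cv2.resize(f[150:390,200:500,::-1],None,fx=2.5,fy=2.5,interpolation=cv2.INTER_CUBIC))
E
```

```text
68 E [-41.4  92.7] fr [-37.1  90.2] F [-1.6 -0.1 -1.3] 18.16
72 E [-35.   95.1] fr [-31.1  92.7] F [-0.2 -0.6 -0. ] 18.48
76 E [-28.4  97. ] fr [-24.8  94.7] F [-0.3 -0.3 -0. ] 18.81
80 E [-21.7  98.5] fr [-18.4  96.1] F [-1.6 -0.1  0.4] 19.13
84 E [-14.8  99.5] fr [-11.9  97. ] F [-0.   0.6  0.1] 19.46
88 E [-7.9 99.9] fr [-5.7 97.4] F [-0.1 -0.2 -0. ] 19.78
-0.0063307229133676484 0.09722967918639056
0 [-2.  96.6] [-0.9  0.9 -0.1] 20.36
1 [ 2.  96.3] [-0.  -0.2  2.4] 20.64
2 [ 6.3 96.1] [-0.1 -0.1  5.9] 20.93
3 [10.6 95.7] [ 0.3 -0.8  6.2] 21.21
4 [14.8 95. ] [ 1.9 -0.3  6.3] 21.49
5 [18.6 94. ] [2.1 0.4 4.9] 21.77
6 [20.8 92. ] [ 0.8 -0.5 -0.2] 22.06
7 [25.6 92. ] [ 0.6  0.3 -0.8] 22.34
8 [30.  91.8] [ 0.   0.  -1.1] 22.62
9 [34.  91.2] [-0.6  0.4 -0.8] 22.91
10 [38.  90.6] [-0.5 -0.9  0.6] 23.19
11 [42. 90.] [-0.2  0.2  0.4] 23.48
12 [46.  89.4] [-0.1 -0.3  0.4] 23.76
13 [50.  88.8] [ 0.  -0.3  0. ] 24.04
14 [54.  88.2] [-0.3  0.6  0.1] 24.32
15 [58.  87.6] [-0.   0.   0.4] 24.61
```

View pics/s4.png

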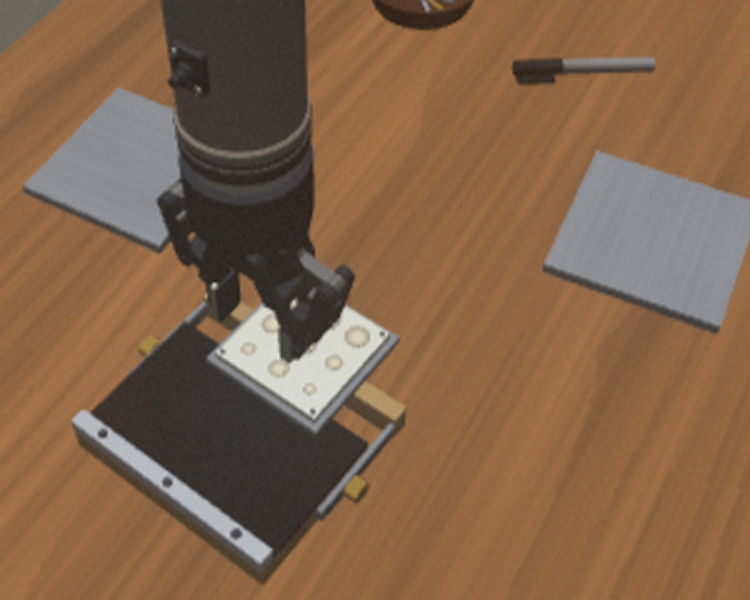

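Picture: the block has turned over, nylon up, and lies across the rail and the front of the pad, centred near (305,345) and roughly square. I'll back off, come down behind it and slide it home.

```bash
python3 - <<'E'
from h import *
robot.line_to(*pose(.03,.11,0),velocity=.1)
robot.line_to(*pose(-.1,.11,0),velocity=.15)
robot.line_to(*pose(-.1,.0275,0),velocity=.1)
b=np.array(force())
st=robot.line_to(*pose(.056,.0275,0),velocity=.03,f_stop=8)
print(st,np.array(front(0))*1e3,np.array(force()).round(1),b.round(1),robot.current_time_s())
f=vision.grab_frame("side"); cv2.imwrite("pics/s5.png",cv2.resize(f[150:390,200:500,::-1],None,fx=2.5,fy=2.5,interpolation=cv2.INTER_CUBIC))
E
```

```text
True [44.78186239 27.0141197 ] [ 1.1 -0.4 -0.8] [-0.5 -0.8  0.5] 31.525
```

View pics/s5.png

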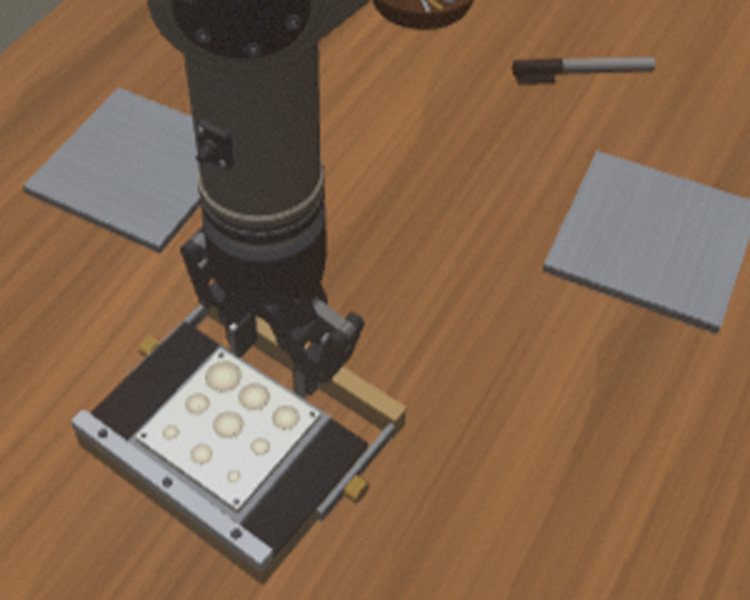

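The block is at the strip, well inside the stand's width. I'll press it gently to seat it, then back off and check.

```bash
python3 - <<'E'
from h import *
s=front(0)[0]
for i in range(10):
    s+=.001; robot.line_to(*pose(s,.0275,0),velocity=.02)
    F=np.array(force()); print((np.array(front(0))*1e3).round(1),F.round(1))
    if F[0]<-11: break
robot.line_to(*pose(-.03,.0275,0),velocity=.05)
robot.line_to(*pose(-.03,.2,0),velocity=.2)
robot.line_to(*pose(-.2,.2,0),velocity=.2)
robot.pause(.3)
f=vision.grab_frame("side"); g=vision.grab_frame("top")
cv2.imwrite("pics/s6.png",np.hstack([cv2.resize(x[:,:,::-1],(400,400),interpolation=cv2.INTER_CUBIC) for x in (f[260:390,220:350],g[180:280,230:330])]))
print(robot.current_time_s())
E
```

```text
[45. 27.] [-1.5 -0.4 -0.7]
[45.1 27. ] [-4.6 -1.2 -0.6]
[45.2 27. ] [-5.8 -1.7  0.3]
[45.3 27. ] [-6.9 -0.9  0.7]
[45.4 27. ] [-9.4 -1.8  2.5]
[45.4 27. ] [-10.4  -1.9   3.7]
[45.4 26.9] [-11.3  -3.    4.7]
37.525
```

View pics/s6.png

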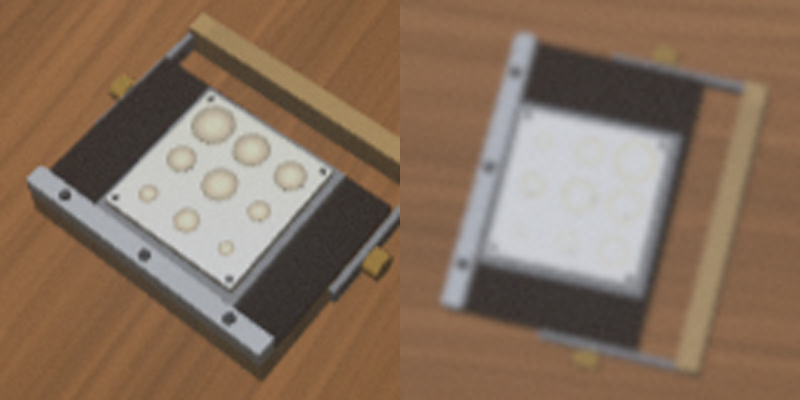

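The block lies flat with its nylon face up, square and snug against the strip and near the middle (top crop about (580,195)). The arm is clear, so I'm handing the job in.

```bash
python3 -c "
from station import workorder
print(workorder.close_job())"
```

```text
the job is handed in; nothing more can be done
None
```

The block is turned nylon face up and, in the last pictures, sits flat, square and snug against the rear strip. I handed the job in at about 38 s; the hand-in returned no verdict, pushing forces read about 14 N at most, and I kept clear of the bowl, pen and hammer without re-measuring them.

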